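Spice jars back to their holders

ROBOT

A 7-joint arm with a two-finger parallel gripper is mounted at the origin on the work surface. World frame = base frame: x ahead of the robot, y to its left, z up, the work surface at z = 0. Lengths are in m, angles in rad, forces in N, time in s.
With the tool pointing down it reaches from about 0.4 to 0.875 m from the base axis. Payload 19.3 kg.
Tool frame: the origin (TCP) lies midway between the tips of the shut fingers; the grasp point (between the pads) lies 19 mm behind it (bot.pinch_z is the distance from the TCP to the grasp point, in m); z points along the fingers, y is the line along which they close (so a half turn about z gives the same grasp; the last joint's range is limited). The gripper opens to 85 mm and grips with 20 to 120 N. Pads are 22 mm wide; open, the fingers measure 114 mm over their backs; the gripper's body (76 mm by 85 mm) begins 54 mm behind the grasp point. The pads swing forward as they close: fully open they stand 13 mm farther back than shut.
Start: joints at [1.233, 0.521, -0.036, 1.599, 0.021, 1.021, -0.113], TCP at [0.165, -0.603, 0.231] pointing down, gripper open.
Joint ranges: [-2.91, 2.91], [-0.3, 2.13], [-1.5, 1.42], [0.17, 2.43], [-1.26, 4.41], [0.16, 1.93], [-2.52, 2.52]. Speed limits (rad/s): [1.89, 1.89, 2.39, 2.39, 3.01, 3.01, 3.01].

INTERFACE

Orientations are given as [roll, pitch, yaw] about the fixed x, y, z axes, in that order (R = Rz(yaw) Ry(pitch) Rx(roll)).
In Python, from workcell import observe, viewer, bot gives the robot as it stands. The module is installed in compiled form; this text tells all that it offers.
- The arm moves only by the tool play_rows, never from a script. Its argument "motion" is a list of rows, each a list of 7 numbers: the shift along the tool's x, y, z in cm, then the turn, a rotation vector about the tool's x, y, z in rad, then the opening, from -1 (shut) to 1 (fully open), so that 0 is half open. A call has exactly 5 rows; each row is the pose to reach, as a shift and turn from the pose commanded when the call began, along the tool's axes at that moment; what a row does not reach only later rows make up. A row lasts 1/10 s, in which the tool goes at most 50 mm and 8.59 degrees, less where a joint would pass 70% of its speed; a pose out of reach is approached as far as the arm can. A call with a gripper value outside its range is refused whole. The fingers move at their own pace and stop on an object; "squeeze" is the grip in N (left out, the last holds). Time passes only in rows, so rows that repeat a pose let the fingers close, or fill a call up. It gives the time, the measured TCP pose, the force, the opening and the grip force at its end, in the units of the state.
- observe(): the state, without advancing time (a new reading comes with each control period).
- viewer.grab_frame(name): name is "scene" or "top" or "wrist"; returns (picture, depth): 400x640x3 uint8, red, green, blue; 400x640 float32, m along the optical axis (not along the pixel's ray), 0 where there is no reading.
- viewer.camera_info(name): a dict with "fx", "fy", "cx", "cy" (pixels), "R" (3x3) and "t" (3): a world point X has camera coordinates R X + t. Camera axes: x right, y down, z forward; pixel columns grow to the right and rows downward; lengths in m; the calibration is good to about 2 mm. The wrist camera is an equidistant fisheye: a pixel r from the principal point sees the ray r / f radians off the axis. A picture is of the moment at which its call begins: read the wrist's pose just before it. camera_info takes no time and is no camera call; for the wrist camera it gives the pose at the moment of the call.
- bot.job_done(): hands the job in; it is judged then, once.
The state is a dict: "clock": time; "qpos": joint angles; "qd": joint speeds; "joint_efforts": joint torques, N m; "position": TCP position; "tool_rot": TCP orientation; "force": force on the tool from outside, world axes, zero at the start; "moment": the same for the moment, N m; "grip_width": finger opening in m; "finger_force": force on a finger pad.
Only numpy, scipy, OpenCV 4.12 (cv2) and the standard library are available. Lean on these libraries where they do the work, as an engineer would, in place of code of your own. Each camera call takes 0.05 s, during which the arm holds its last target. There are 200 camera calls.

TASK

Put the four spice jars away: stand each jar upright inside the round holder of the same colour as its lid, flat on the holder's floor and let go. Set each one down gently rather than dropping it, do not tip any jar over, and leave the pepper mill and the salt shaker where they are.

Things in the scene. Friction and masses are not known exactly. Their poses are not given: they have to be found in the camera images.
- red_jar_mid (a point): Centre (half-way up, 46 mm above its underside) of the closed spice jar with the red lid: a plain upright cylinder 92 mm tall, 46 mm in diameter (the red lid, its top 22 mm, is 47 mm across), red-brown contents, blank white label band, about 150 g, loose. z is the jar's axis, up. It starts standing on the counter, not in any holder.
- yellow_jar_mid (a point): Centre (half-way up, 46 mm above its underside) of the closed spice jar with the yellow lid: a plain upright cylinder 92 mm tall, 46 mm in diameter (the yellow lid, its top 22 mm, is 47 mm across), golden contents, blank white label band, about 150 g, loose. z is the jar's axis, up. It starts standing on the counter, not in any holder.
- green_jar_mid (a point): Centre (half-way up, 46 mm above its underside) of the closed spice jar with the green lid: a plain upright cylinder 92 mm tall, 46 mm in diameter (the green lid, its top 22 mm, is 47 mm across), green contents, blank white label band, about 150 g, loose. z is the jar's axis, up. It starts standing on the counter, not in any holder.
- blue_jar_mid (a point): Centre (half-way up, 46 mm above its underside) of the closed spice jar with the blue lid: a plain upright cylinder 92 mm tall, 46 mm in diameter (the blue lid, its top 22 mm, is 47 mm across), white contents, blank white label band, about 150 g, loose. z is the jar's axis, up. It starts standing on the counter, not in any holder.
- red_holder: Round shallow red jar holder, like a small coaster with a raised rim and a 36 mm cork-coloured spot in the middle of its floor, fixed to the counter: 76 mm outside diameter, 68 mm inside the rim, rim top 12 mm above the counter, inner floor 4 mm above the counter. Origin at the centre of its underside, z up. A jar standing in it has its centre 50 mm above the counter.
- yellow_holder: Round shallow yellow jar holder, like a small coaster with a raised rim and a 36 mm cork-coloured spot in the middle of its floor, fixed to the counter: 76 mm outside diameter, 68 mm inside the rim, rim top 12 mm above the counter, inner floor 4 mm above the counter. Origin at the centre of its underside, z up. A jar standing in it has its centre 50 mm above the counter.
- green_holder: Round shallow green jar holder, like a small coaster with a raised rim and a 36 mm cork-coloured spot in the middle of its floor, fixed to the counter: 76 mm outside diameter, 68 mm inside the rim, rim top 12 mm above the counter, inner floor 4 mm above the counter. Origin at the centre of its underside, z up. A jar standing in it has its centre 50 mm above the counter.
- blue_holder: Round shallow blue jar holder, like a small coaster with a raised rim and a 36 mm cork-coloured spot in the middle of its floor, fixed to the counter: 76 mm outside diameter, 68 mm inside the rim, rim top 12 mm above the counter, inner floor 4 mm above the counter. Origin at the centre of its underside, z up. A jar standing in it has its centre 50 mm above the counter.
- pepper_mill: Bystander: small dark wooden pepper mill, 40 mm across, 90 mm tall, loose, standing among the jars. Origin at the centre of its underside.
- salt_shaker: Bystander: small plain white ceramic salt shaker, 36 mm across at the foot, 55 mm tall, loose, standing among the jars. Origin at the centre of its underside.
Things that resemble listed ones, but are neither listed nor needed, are in the scene too. There is more than one size of the part that bears green_jar_mid; the job needs the larger. What is shaped like the part that bears blue_jar_mid but purple is not meant.

How it is judged:
By the outcome, as a careful person would: the job done as asked, in the order asked, and still so for the second after the job is handed in, with the robot touching nothing.
It also fails if it takes over 112 s, if anything falls off the work surface, if the arm or the gripper's body presses on something with over 40 N, if the wrist force passes 120 N, or if a joint passes its speed limit or range.

## Working session

There is one attempt and no reset: what is moved stays moved. The work goes in short steps, Python scripts to look and compute and a tool call to move; the robot and the scene stay as the last step left them, time stands still between calls to the robot, and variables do not carry over. Pictures are saved under pics/ and viewed, at most 14 in all, crops included, and the job is handed in when it is done.

Besides the shell and the picture viewer there is one more tool, called after "Emit:" as name(argument=value, ...) on one line, values as JSON. play_rows: Moves the arm, as the interface text tells. Its arguments: {"type":"object","properties":{"motion":{"type":"array"},"squeeze":{"type":"number"}},"required":["motion"]}

```bash
mkdir -p pics; cat > h.py <<'E'
import numpy as np, cv2
from workcell import observe, viewer, bot
def grab(n,fn=None):
    c=viewer.camera_info(n); p,d=viewer.grab_frame(n)
    if fn: cv2.imwrite('pics/'+fn,cv2.cvtColor(p,cv2.COLOR_RGB2BGR))
    np.savez('pics/'+n+'.npz',p=p,d=d,**{k:np.array(c[k]) for k in ['fx','fy','cx','cy','R','t']})
    return p,d,c
def world(c,d):
    v,u=np.indices(d.shape); P=np.stack([(u-c['cx'])/c['fx']*d,(v-c['cy'])/c['fy']*d,d],-1)
    return (P-np.array(c['t']))@np.array(c['R'])
E
python3 - <<'E'
from h import *
print(observe())
for n in ['top','scene']:
    p,d,c=grab(n,n+'1.png'); print(n,c)
E
```

```text
{'clock': 0.0, 'qpos': array([ 1.23281453,  0.52199801, -0.03633352,  1.59998518,  0.02122259,
        1.02111408, -0.11278652]), 'qd': array([-0.00089994, -0.00094333,  0.00190771,  0.00117904, -0.00080857,
        0.00197672, -0.00097767]), 'joint_efforts': array([-5.54605813e-04, -9.27127004e+01,  1.97942555e+00, -3.69936919e+01,
        1.78384571e-02,  8.05840886e-03,  1.62639617e-05]), 'position': array([ 0.16524508, -0.60241643,  0.23074382]), 'tool_rot': array([-3.14047786e+00,  9.62223499e-05,  2.67802059e-01]), 'force': array([0.47948364, 0.27351039, 0.2000103 ]), 'moment': array([-0.00409227, -0.01853152,  0.00533456]), 'finger_force': 0.0, 'grip_width': 0.0853957251359788}
top {'fx': 380.95732141787295, 'fy': 380.95732141787295, 'cx': 318.66690982801845, 'cy': 204.53298070831863, 'R': array([[ 0.01700678, -0.99948108,  0.02735566],
       [-0.99503919, -0.01960068, -0.09753368],
       [ 0.09801926, -0.02556122, -0.9948562 ]]), 't': array([-0.03810782,  0.58487393,  0.82225689])}
scene {'fx': 386.0984884353288, 'fy': 386.0984884353288, 'cx': 321.7142505099581, 'cy': 194.67339585281766, 'R': array([[ 0.65854644,  0.75238155, -0.01544625],
       [ 0.47765019, -0.43376369, -0.7640022 ],
       [-0.58152118,  0.49575302, -0.64502873]]), 't': array([-0.36190223, -0.23996981,  1.35147237])}
```

View pics/top1.png

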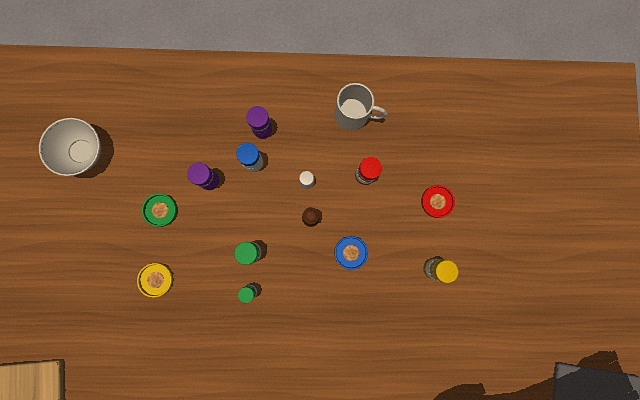

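View pics/scene1.png

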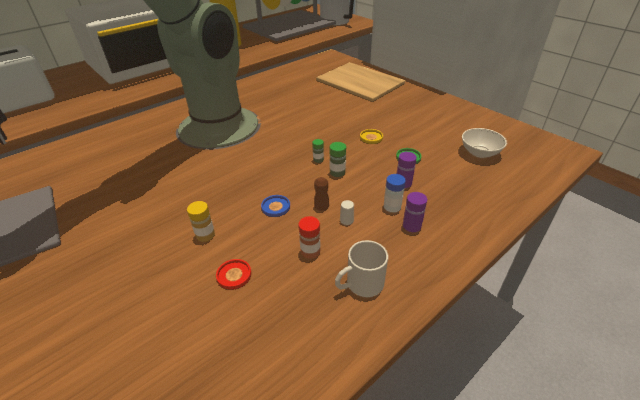

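Top view: lids are red (371,167), yellow (447,271), large green (246,253) with a small green at (247,295), and blue (248,154) with purples at (258,118) and (199,174). Holders are red (437,201), yellow (155,280), green (160,210), blue (351,253). Mill is at (312,216), salt at (307,179). Scene view agrees: large green (338,155) beside small green (318,150), blue (396,190) between purples (406,168) and (415,210).

```bash
cat > m.py <<'E'
from h import *
seeds={'top':dict(redJ=(371,167),yelJ=(447,271),grnJ=(246,253),smallgrn=(247,295),bluJ=(248,154),pur1=(258,118),pur2=(199,174),redH=(437,201),yelH=(155,280),grnH=(160,210),bluH=(351,253),mill=(312,216),salt=(307,179),mug=(355,90)),
'scene':dict(redJ=(310,226),yelJ=(199,209),grnJ=(338,148),bluJ=(396,182),pur1=(416,199),pur2=(406,159),redH=(234,274),yelH=(372,136),grnH=(408,156),bluH=(276,206),mill=(321,190),salt=(347,207))}
if __name__=='__main__':
  for n in seeds:
    z=np.load(f'pics/{n}.npz'); W=world({k:z[k] for k in z},z['d'])
    ok=(z['d']>0)
    # jars: points near seed, above 60% of the top height
    for k,(u,v) in seeds[n].items():
        w0=W[v-2:v+3,u-2:u+3].reshape(-1,3); w0=np.median(w0,0)
        near=ok&(np.hypot(W[...,0]-w0[0],W[...,1]-w0[1])<0.055)
        hh=W[near]
        if k.endswith('H'):
            s=hh[(hh[:,2]>.007)&(hh[:,2]<.016)]; zt=np.percentile(s[:,2],90) if len(s) else 0
        else:
            zt=np.percentile(hh[hh[:,2]>w0[2]-.02][:,2],90); s=hh[abs(hh[:,2]-zt)<.006]
        if len(s)<5: print(n,k,w0,'few');continue
        c,r=cv2.minEnclosingCircle(s[:,:2].astype(np.float32))
        print(n,k,'seed',w0.round(3),'ztop %.3f'%zt,'ctr',np.round(c,4),'mean',s[:,:2].mean(0).round(4),'r %.4f n %d'%(r,len(s)),'reach %.3f'%np.hypot(*c))
E
python3 m.py; python3 - <<'E'
from h import *
p=cv2.imread('pics/top1.png')
cv2.imwrite('pics/crop.png',cv2.resize(p[90:310,130:330],None,fx=2.7,fy=2.7,interpolation=cv2.INTER_CUBIC))
E
```

```text
top redJ seed [ 0.66  -0.134  0.092] ztop 0.093 ctr [ 0.66   -0.1332] mean [ 0.6596 -0.1331] r 0.0234 n 378 reach 0.673
top yelJ seed [ 0.447 -0.292  0.092] ztop 0.094 ctr [ 0.447  -0.2907] mean [ 0.4472 -0.29  ] r 0.0238 n 409 reach 0.533
top grnJ seed [0.477 0.12  0.092] ztop 0.094 ctr [0.4774 0.1221] mean [0.4776 0.1218] r 0.0234 n 415 reach 0.493
top smallgrn seed [0.39  0.12  0.065] ztop 0.067 ctr [0.3907 0.1227] mean [0.3908 0.1228] r 0.0165 n 204 reach 0.410
top bluJ seed [0.683 0.124 0.091] ztop 0.093 ctr [0.6841 0.1263] mean [0.6838 0.1259] r 0.0234 n 385 reach 0.696
top pur1 seed [0.76  0.105 0.092] ztop 0.093 ctr [0.7639 0.1081] mean [0.7632 0.108 ] r 0.0236 n 384 reach 0.772
top pur2 seed [0.638 0.223 0.092] ztop 0.093 ctr [0.6398 0.2251] mean [0.6395 0.2251] r 0.0239 n 402 reach 0.678
top redH seed [ 0.601 -0.302  0.004] ztop 0.014 ctr [ 0.601  -0.3032] mean [ 0.6009 -0.303 ] r 0.0382 n 218 reach 0.673
top yelH seed [0.412 0.334 0.005] ztop 0.013 ctr [0.4124 0.3345] mean [0.4122 0.335 ] r 0.0385 n 238 reach 0.531
top grnH seed [0.568 0.333 0.004] ztop 0.013 ctr [0.5691 0
[... 1251 characters left out ...]
 0.602 -0.302  0.006] ztop 0.014 ctr [ 0.6011 -0.3024] mean [ 0.6022 -0.3041] r 0.0390 n 320 reach 0.673
scene yelH seed [0.413 0.338 0.006] ztop 0.014 ctr [0.4132 0.3333] mean [0.4155 0.3343] r 0.0404 n 129 reach 0.531
scene grnH seed [0.643 0.227 0.094] ztop 0.015 ctr [0.6589 0.2227] mean [0.6607 0.2198] r 0.0118 n 16 reach 0.696
scene bluH seed [ 0.481 -0.101  0.006] ztop 0.014 ctr [ 0.4795 -0.1031] mean [ 0.4812 -0.1024] r 0.0395 n 221 reach 0.491
scene mill seed [ 0.57  -0.019  0.068] ztop 0.091 ctr [ 0.5591 -0.0106] mean [ 0.5608 -0.0116] r 0.0142 n 68 reach 0.559
scene salt seed [ 0.649 -0.005  0.056] ztop 0.058 ctr [0.6427 0.0009] mean [6.434e-01 2.000e-04] r 0.0162 n 102 reach 0.643
```

View pics/crop.png

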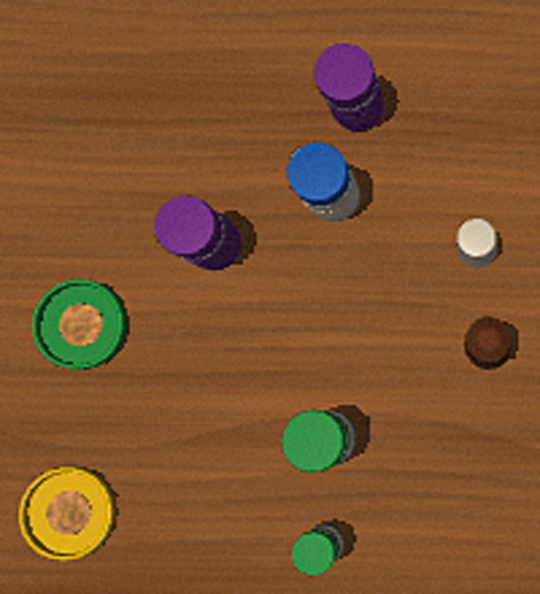

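Crop shows large green jar (313,440) against the small one (313,552), and the blue lid (318,172) between purples (345,72) and (186,226). The two views agree to about 2 mm, with jar tops at 0.093 and rims at 0.013, so I start with yellow.

Emit:
play_rows(motion=[[3.5, -2.3, 0.3, 0, 0, 0.05, 1], [7.0, -4.5, 0.6, 0, 0, 0.11, 1], [10.6, -6.8, 0.9, 0, 0, 0.16, 1], [14.2, -9.0, 1.2, 0, 0, 0.22, 1], [17.7, -11.3, 1.5, 0, 0, 0.268, 1]], squeeze=40)

```text
clock: 0.6
position: [0.307, -0.4455, 0.216]
tool_rot: [-3.141, 0.0, -0.003]
force: [1.6, -0.3, -0.1]
grip_width: 0.0852
finger_force: 0.0
```

```bash
python3 -c "
from h import *
print(observe())"
```

```text
{'clock': 0.6, 'qpos': array([ 0.87200746,  0.40652106, -0.0188221 ,  1.83870431,  0.00942014,
        0.89674509, -0.72468223]), 'qd': array([-7.60968309e-01, -1.41099949e-01, -1.39409980e-04,  3.20937867e-01,
       -3.01019593e-03, -1.83194095e-01, -1.21863117e+00]), 'joint_efforts': array([ 1.15184122e+01, -7.78533912e+01,  2.86886953e+00, -3.45342672e+01,
        5.99163584e-02,  7.80794788e-01,  3.88484627e+00]), 'position': array([ 0.30703647, -0.4454536 ,  0.21602242]), 'tool_rot': array([-3.14131884e+00,  1.30236891e-04, -2.72299453e-03]), 'force': array([ 1.56512402, -0.33588136, -0.09816532]), 'moment': array([-0.07442482, -0.01887046, -0.0789958 ]), 'finger_force': 0.0, 'grip_width': 0.08521481634254371}
```

Emit:
play_rows(motion=[[2.8, -3.1, 0.3, 0, 0, 0, 1], [5.6, -6.2, 0.6, 0, 0, 0, 1], [8.4, -9.3, 0.9, 0, 0, 0, 1], [11.2, -12.4, 1.3, 0, 0, 0, 1], [14.0, -15.4, 1.6, 0, 0, 0, 1]])

```text
clock: 1.1
position: [0.447, -0.2914, 0.2]
tool_rot: [-3.141, 0.0, -0.0]
force: [0.8, -0.1, -0.8]
grip_width: 0.0857
finger_force: 0.0
```

Emit:
play_rows(motion=[[0, 0, 2, 0, 0, 0, 1], [0, 0, 4, 0, 0, 0, 1], [0, 0, 6, 0, 0, 0, 1], [0, 0, 7, 0, 0, 0, 1], [0, 0, 7, 0, 0, 0, 1]])

```text
clock: 1.6
position: [0.4456, -0.2926, 0.1292]
tool_rot: [-3.141, 0.002, -0.0]
force: [-0.4, 0.1, 1.7]
grip_width: 0.0851
finger_force: 0.0
```

```bash
python3 -c "
from h import *
print(observe()['position'],observe()['tool_rot'])
p,d,c=grab('wrist','w1.png');print(c)"
```

```text
[ 0.44558035 -0.29264239  0.12923323] [-3.14050019e+00  1.94364497e-03 -2.53600933e-04]
{'fx': 309.70691628693146, 'fy': 309.70691628693146, 'cx': 318.6498731616789, 'cy': 200.1960351197999, 'R': array([[-8.58394005e-05, -9.99997424e-01, -2.26823957e-03],
       [-9.47392823e-01, -6.44679206e-04,  3.20072530e-01],
       [-3.20073167e-01,  2.17638872e-03, -9.47390327e-01]]), 't': array([-0.29157443,  0.41266251,  0.42752984])}
```

View pics/w1.png

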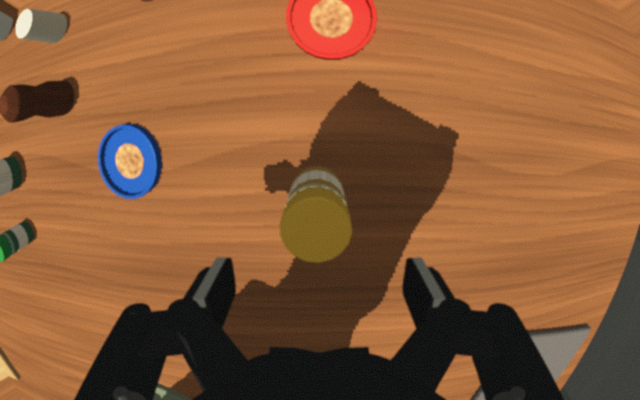

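Wrist view: yellow lid (316,226) lies centred between the open fingers (x 218 to 420), nothing near. Descend and grip.

Emit:
play_rows(motion=[[0.1, -0.1, 2.5, 0, 0, 0, 1], [0.1, -0.1, 5, 0, 0, 0, 1], [0.1, -0.1, 7, 0, 0, 0, 1], [0.1, -0.1, 8.5, 0, 0, 0, 1], [0.1, -0.1, 9.1, 0, 0, 0, 1]])

```text
clock: 2.15
position: [0.4472, -0.292, 0.039]
tool_rot: [-3.141, 0.0, -0.0]
force: [0.6, -0.0, 0.5]
grip_width: 0.085
finger_force: 0.0
```

Emit:
play_rows(motion=[[0, 0, 0, 0, 0, 0, 0.5], [0, 0, 0, 0, 0, 0, 0.2], [0, 0, 0, 0, 0, 0, -0.1], [0, 0, 0, 0, 0, 0, -0.4], [0, 0, 0, 0, 0, 0, -1]], squeeze=40)

```text
clock: 2.65
position: [0.4478, -0.2922, 0.0403]
tool_rot: [3.141, -0.001, -0.0]
force: [-0.2, 1.0, 7.9]
grip_width: 0.0461
finger_force: 39.6
```

Emit:
play_rows(motion=[[0, 0, 0, 0, 0, 0, -1], [0, 0, 0, 0, 0, 0, -1], [0, 0, -0.5, 0, 0, 0, -1], [0, 0, -1, 0, 0, 0, -1], [0, 0, -2, 0, 0, 0, -1]])

```text
clock: 3.15
position: [0.447, -0.2918, 0.0597]
tool_rot: [-3.141, 0.0, -0.0]
force: [-0.5, 0.2, -1.0]
grip_width: 0.046
finger_force: 41.1
```

Emit:
play_rows(motion=[[0, 0, -2, 0, 0, 0, -1], [0, 0, -4, 0, 0, 0, -1], [0, 0, -6, 0, 0, 0, -1], [0, 0, -8, 0, 0, 0, -1], [0.5, -1.5, -9.5, 0, 0, 0, -1]])

```text
clock: 3.65
position: [0.4517, -0.2784, 0.1563]
tool_rot: [3.14, -0.001, -0.003]
force: [0.2, 0.8, -1.2]
grip_width: 0.0457
finger_force: 41.3
```

Emit:
play_rows(motion=[[0.5, -3, -0.5, 0, 0, 0, -1], [1, -7, -0.5, 0, 0, 0, -1], [1.5, -11, -0.5, 0, 0, 0, -1], [2, -15, -0.5, 0, 0, 0, -1], [2.5, -19, -0.5, 0, 0, 0, -1]])

```text
clock: 4.15
position: [0.4771, -0.0845, 0.1599]
tool_rot: [-3.141, -0.0, 0.0]
force: [0.9, -0.9, -1.4]
grip_width: 0.0459
finger_force: 41.3
```

Emit:
play_rows(motion=[[0, -4, 0, 0, 0, 0, -1], [0, -8, 0, 0, 0, 0, -1], [0, -12, 0, 0, 0, 0, -1], [0, -16, 0, 0, 0, 0, -1], [-0.5, -20, 0, 0, 0, 0, -1]])

```text
clock: 4.65
position: [0.472, 0.1155, 0.1599]
tool_rot: [-3.141, -0.001, 0.0]
force: [1.5, -0.0, -2.1]
grip_width: 0.0458
finger_force: 41.3
```

Emit:
play_rows(motion=[[-1, -4, 0, 0, 0, 0, -1], [-2, -8, 0, 0, 0, 0, -1], [-3, -12, 0, 0, 0, 0, -1], [-4, -16, 0, 0, 0, 0, -1], [-5, -19, 0, 0, 0, 0, -1]])

```text
clock: 5.15
position: [0.4207, 0.3062, 0.1599]
tool_rot: [-3.141, -0.0, 0.002]
force: [0.7, 0.1, -1.3]
grip_width: 0.0458
finger_force: 41.3
```

Emit:
play_rows(motion=[[-0.5, -1.8, 0, 0, 0, 0, -1], [-0.8, -2.8, 1, 0, 0, 0, -1], [-0.8, -2.8, 3, 0, 0, 0, -1], [-0.8, -2.8, 5, 0, 0, 0, -1], [-0.8, -2.8, 6, 0, 0, 0, -1]])

```text
clock: 5.65
position: [0.4136, 0.3302, 0.0976]
tool_rot: [3.14, 0.001, -0.0]
force: [-0.6, -1.0, -1.7]
grip_width: 0.0453
finger_force: 41.3
```

Emit:
play_rows(motion=[[0, 0, 1, 0, 0, 0, -1], [0, 0, 2, 0, 0, 0, -1], [0, 0, 3, 0, 0, 0, -1], [0, 0, 4, 0, 0, 0, -1], [0, 0, 4, 0, 0, 0, -1]])

```text
clock: 6.15
position: [0.4139, 0.3306, 0.0581]
tool_rot: [3.14, 0.001, -0.0]
force: [-0.2, -0.7, -1.2]
grip_width: 0.0459
finger_force: 41.3
```

Emit:
play_rows(motion=[[-0.1, -0.3, 0.3, 0, 0, 0, -1], [-0.1, -0.3, 0.6, 0, 0, 0, -1], [-0.1, -0.3, 0.9, 0, 0, 0, -1], [-0.1, -0.3, 1.2, 0, 0, 0, -1], [-0.1, -0.3, 1.3, 0, 0, 0, -1]])

```text
clock: 6.65
position: [0.4133, 0.334, 0.0461]
tool_rot: [3.141, 0.0, -0.0]
force: [1.2, -0.5, -1.7]
grip_width: 0.0458
finger_force: 41.3
```

Emit:
play_rows(motion=[[0, 0, 0, 0, 0, 0, -1], [0, 0, 0.05, 0, 0, 0, -1], [0, 0, 0.1, 0, 0, 0, -1], [0, 0, 0.15, 0, 0, 0, -1], [0, 0, 0.15, 0, 0, 0, -1]])

```text
clock: 7.15
position: [0.4133, 0.3341, 0.0448]
tool_rot: [-3.142, -0.0, -0.0]
force: [0.3, 0.3, -2.1]
grip_width: 0.0454
finger_force: 41.3
```

Emit:
play_rows(motion=[[0, 0, 0.05, 0, 0, 0, -1], [0, 0, 0.1, 0, 0, 0, -1], [0, 0, 0.15, 0, 0, 0, -1], [0, 0, 0.15, 0, 0, 0, -1], [0, 0, 0.15, 0, 0, 0, -1]])

```text
clock: 7.65
position: [0.4136, 0.3344, 0.0442]
tool_rot: [-3.141, -0.001, -0.0]
force: [-1.8, -2.8, 18.3]
grip_width: 0.0459
finger_force: 39.7
```

Emit:
play_rows(motion=[[0, 0, -0.1, 0, 0, 0, -1], [0, 0, -0.1, 0, 0, 0, 0.1], [0, 0, -0.1, 0, 0, 0, 0.4], [0, 0, -0.1, 0, 0, 0, 0.8], [0, 0, -0.1, 0, 0, 0, 1]])

```text
clock: 8.15
position: [0.4133, 0.3341, 0.0442]
tool_rot: [3.142, 0.0, -0.0]
force: [-0.3, -0.2, 0.7]
grip_width: 0.0846
finger_force: 0.0
```

Emit:
play_rows(motion=[[0, 0, 0, 0, 0, 0, 1], [0, 0, -2, 0, 0, 0, 1], [0, 0, -5, 0, 0, 0, 1], [0, 0, -8.5, 0, 0, 0, 1], [0, 0, -12, 0, 0, 0, 1]])

```text
clock: 8.65
position: [0.4131, 0.3339, 0.1655]
tool_rot: [3.141, 0.0, -0.0]
force: [0.7, -0.3, -0.1]
grip_width: 0.0858
finger_force: 0.0
```

```bash
python3 -c "
from h import *
p,d,c=grab('wrist','w2.png');print(observe()['position'],observe()['qpos'])"
```

```text
[0.41481733 0.33539039 0.17076092] [-0.69786425  0.45351243 -0.1238829   1.90158615  0.07710509  0.78498929
 -2.43489472]
```

View pics/w2.png

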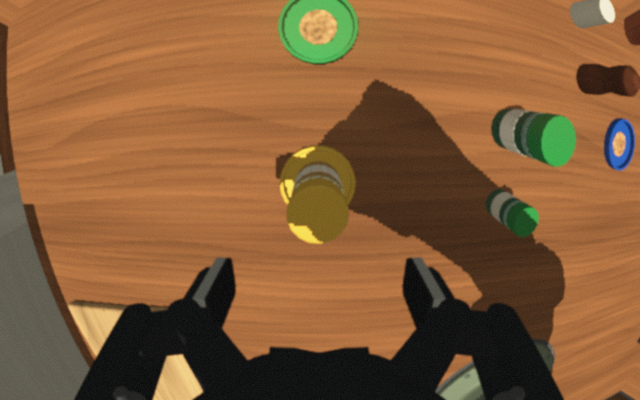

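Wrist view: the yellow jar (318,200) stands upright within its holder, and small green is at (515,212). Next, the large green jar (535,135).

Emit:
play_rows(motion=[[1.3, 4.2, 0, 0, 0, 0, 1], [2.6, 8.4, 0, 0, 0, 0, 1], [3.9, 12.6, 0, 0, 0, 0, 1], [5.2, 16.8, 0, 0, 0, 0, 1], [6.4, 21.2, 0, 0, 0, 0, 1]])

```text
clock: 9.2
position: [0.4776, 0.1205, 0.1644]
tool_rot: [-3.141, -0.0, 0.0]
force: [0.9, 0.3, -0.4]
grip_width: 0.0854
finger_force: 0.0
```

Emit:
play_rows(motion=[[0, 0, 1, 0, 0, 0, 1], [0, 0, 2.5, 0, 0, 0, 1], [0, 0, 4, 0, 0, 0, 1], [0, 0, 5, 0, 0, 0, 1], [0, 0, 5, 0, 0, 0, 1]])

```text
clock: 9.7
position: [0.4766, 0.1222, 0.1132]
tool_rot: [3.141, 0.002, 0.0]
force: [-0.4, -0.2, 0.0]
grip_width: 0.0854
finger_force: 0.0
```

Emit:
play_rows(motion=[[0, 0, 2, 0, 0, 0, 1], [0, 0, 4, 0, 0, 0, 1], [0, 0, 6, 0, 0, 0, 1], [0, 0, 7, 0, 0, 0, 1], [0, 0, 7.4, 0, 0, 0, 1]])

```text
clock: 10.2
position: [0.4771, 0.1222, 0.0399]
tool_rot: [3.141, 0.001, -0.0]
force: [-0.2, -0.4, 0.8]
grip_width: 0.0857
finger_force: 0.0
```

Emit:
play_rows(motion=[[0, 0, 0, 0, 0, 0, 0.5], [0, 0, 0, 0, 0, 0, 0.2], [0, 0, 0, 0, 0, 0, -0.1], [0, 0, 0, 0, 0, 0, -0.4], [0, 0, 0, 0, 0, 0, -1]])

```text
clock: 10.7
position: [0.4778, 0.1223, 0.0412]
tool_rot: [-3.141, -0.001, -0.0]
force: [-0.3, 0.5, 7.0]
grip_width: 0.046
finger_force: 39.8
```

Emit:
play_rows(motion=[[0, 0, 0, 0, 0, 0, -1], [0, 0, 0, 0, 0, 0, -1], [0, 0, -0.5, 0, 0, 0, -1], [0, 0, -1, 0, 0, 0, -1], [0, 0, -2, 0, 0, 0, -1]])

```text
clock: 11.2
position: [0.4771, 0.122, 0.0608]
tool_rot: [3.141, 0.0, -0.0]
force: [0.6, 0.4, -1.7]
grip_width: 0.0455
finger_force: 41.2
```

Emit:
play_rows(motion=[[0, 0, -2, 0, 0, 0, -1], [0, 0, -4, 0, 0, 0, -1], [0, 0, -6, 0, 0, 0, -1], [0, 0, -8, 0, 0, 0, -1], [0, 0, -9.5, 0, 0, 0, -1]])

```text
clock: 11.7
position: [0.4775, 0.1221, 0.1573]
tool_rot: [-3.141, -0.001, -0.0]
force: [-0.5, -0.3, -1.5]
grip_width: 0.046
finger_force: 41.3
```

Emit:
play_rows(motion=[[1.5, -4, 0, 0, 0, 0, -1], [3.5, -8.5, 0, 0, 0, 0, -1], [5.5, -13, 0, 0, 0, 0, -1], [7.5, -17.5, 0, 0, 0, 0, -1], [9.2, -21.1, 0, 0, 0, 0, -1]])

```text
clock: 12.2
position: [0.5696, 0.3358, 0.1562]
tool_rot: [-3.141, -0.0, 0.001]
force: [-0.2, -0.8, -1.6]
grip_width: 0.0459
finger_force: 41.4
```

Emit:
play_rows(motion=[[0, 0, 2, 0, 0, 0, -1], [0, 0, 4, 0, 0, 0, -1], [0, 0, 6, 0, 0, 0, -1], [0, 0, 8, 0, 0, 0, -1], [0, 0, 9, 0, 0, 0, -1]])

```text
clock: 12.7
position: [0.5687, 0.3326, 0.0644]
tool_rot: [3.141, 0.001, -0.0]
force: [-0.1, 0.0, -1.7]
grip_width: 0.0459
finger_force: 41.5
```

Emit:
play_rows(motion=[[0, -0.1, 0.5, 0, 0, 0, -1], [0, -0.1, 1.0, 0, 0, 0, -1], [0, -0.1, 1.4, 0, 0, 0, -1], [0, -0.1, 1.7, 0, 0, 0, -1], [0, -0.1, 1.8, 0, 0, 0, -1]])

```text
clock: 13.2
position: [0.5694, 0.334, 0.0474]
tool_rot: [-3.141, -0.0, -0.0]
force: [1.6, 0.2, -0.9]
grip_width: 0.046
finger_force: 41.5
```

Emit:
play_rows(motion=[[0, 0, 0, 0, 0, 0, -1], [0, 0, 0.05, 0, 0, 0, -1], [0, 0, 0.1, 0, 0, 0, -1], [0, 0, 0.15, 0, 0, 0, -1], [0, 0, 0.15, 0, 0, 0, -1]])

```text
clock: 13.7
position: [0.5693, 0.334, 0.0458]
tool_rot: [-3.142, 0.0, -0.0]
force: [-0.3, -0.0, -1.9]
grip_width: 0.0456
finger_force: 41.5
```

Emit:
play_rows(motion=[[0, 0, 0.03, 0, 0, 0, -1], [0, 0, 0.06, 0, 0, 0, -1], [0, 0, 0.1, 0, 0, 0, -1], [0, 0, 0.1, 0, 0, 0, -1], [0, 0, 0.1, 0, 0, 0, -1]])

```text
clock: 14.2
position: [0.5695, 0.3342, 0.0453]
tool_rot: [-3.141, -0.0, -0.0]
force: [-1.2, 0.5, 5.5]
grip_width: 0.0459
finger_force: 41.0
```

Emit:
play_rows(motion=[[0, 0, -0.05, 0, 0, 0, -1], [0, 0, -0.05, 0, 0, 0, 0.1], [0, 0, -0.05, 0, 0, 0, 0.4], [0, 0, -0.05, 0, 0, 0, 0.8], [0, 0, -0.05, 0, 0, 0, 1]])

```text
clock: 14.7
position: [0.5693, 0.334, 0.0453]
tool_rot: [3.142, 0.0, -0.0]
force: [-0.3, -0.8, 0.6]
grip_width: 0.0849
finger_force: 0.0
```

Emit:
play_rows(motion=[[0, 0, 0, 0, 0, 0, 1], [0, 0, -2, 0, 0, 0, 1], [0, 0, -5, 0, 0, 0, 1], [0, 0, -8.5, 0, 0, 0, 1], [0, 0, -12, 0, 0, 0, 1]])

```text
clock: 15.2
position: [0.5691, 0.3339, 0.1665]
tool_rot: [3.141, 0.0, -0.0]
force: [0.9, -0.6, -0.2]
grip_width: 0.0854
finger_force: 0.0
```

Emit:
play_rows(motion=[[2.3, 4.2, 0, 0, 0, 0, 1], [4.6, 8.4, 0, 0, 0, 0, 1], [6.9, 12.6, 0, 0, 0, 0, 1], [9.2, 16.8, 0, 0, 0, 0, 1], [11.5, 20.8, 0, 0, 0, 0, 1]])

```text
clock: 15.7
position: [0.685, 0.1238, 0.1655]
tool_rot: [3.141, -0.0, -0.0]
force: [0.1, 0.1, -0.3]
grip_width: 0.0855
finger_force: 0.0
```

Emit:
play_rows(motion=[[0, 0, 0.5, 0, 0, 0, 1], [0, 0, 1, 0, 0, 0, 1], [0, 0, 1.5, 0, 0, 0, 1], [0, 0, 1.5, 0, 0, 0, 1], [0, 0, 1.5, 0, 0, 0, 1]])

```text
clock: 16.2
position: [0.6839, 0.1271, 0.1503]
tool_rot: [-3.141, 0.0, 0.001]
force: [-0.3, 0.6, -0.1]
grip_width: 0.0849
finger_force: 0.0
```

```bash
python3 -c "
from h import *
p,d,c=grab('wrist','w3.png');print(observe()['position'],observe()['qpos'])"
```

```text
[0.68410759 0.12691967 0.15051671] [-0.21972049  0.71765414 -0.08078059  1.45988692  0.06436088  0.96647161
 -1.88701479]
```

View pics/w3.png

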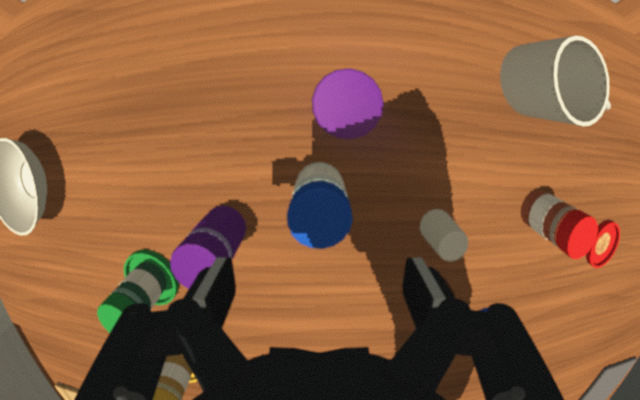

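Wrist view: the blue lid (320,213) is centred between the fingers, and purples (347,103) and (210,245) are clear of the descent. The green jar (135,290) stands in its holder.

Emit:
play_rows(motion=[[0, 0.05, 3, 0, 0, 0, 1], [0, 0.05, 6, 0, 0, 0, 1], [0, 0.05, 8.5, 0, 0, 0, 1], [0, 0.05, 10.3, 0, 0, 0, 1], [0, 0.05, 11, 0, 0, 0, 1]])

```text
clock: 16.75
position: [0.6836, 0.1257, 0.0388]
tool_rot: [3.141, 0.002, 0.0]
force: [1.3, 0.0, 0.1]
grip_width: 0.0853
finger_force: 0.0
```

Emit:
play_rows(motion=[[0, 0, 0, 0, 0, 0, 0.5], [0, 0, 0, 0, 0, 0, 0.2], [0, 0, 0, 0, 0, 0, -0.1], [0, 0, 0, 0, 0, 0, -0.4], [0, 0, 0, 0, 0, 0, -1]])

```text
clock: 17.25
position: [0.6851, 0.1258, 0.0417]
tool_rot: [-3.141, -0.002, -0.0]
force: [-0.9, 0.8, 7.7]
grip_width: 0.046
finger_force: 40.4
```

Emit:
play_rows(motion=[[0, 0, 0, 0, 0, 0, -1], [0, 0, 0, 0, 0, 0, -1], [0, 0, -0.5, 0, 0, 0, -1], [0, 0, -1, 0, 0, 0, -1], [0, 0, -2, 0, 0, 0, -1]])

```text
clock: 17.75
position: [0.684, 0.1254, 0.0605]
tool_rot: [3.141, 0.001, -0.0]
force: [0.2, -0.0, -1.6]
grip_width: 0.0457
finger_force: 41.0
```

Emit:
play_rows(motion=[[0, 0, -2, 0, 0, 0, -1], [0, 0, -4, 0, 0, 0, -1], [0, 0, -6, 0, 0, 0, -1], [0, 0, -8, 0, 0, 0, -1], [0, 0, -9.5, 0, 0, 0, -1]])

```text
clock: 18.25
position: [0.6846, 0.1255, 0.1574]
tool_rot: [-3.141, -0.001, -0.0]
force: [-0.4, 0.0, -1.3]
grip_width: 0.0462
finger_force: 41.1
```

Emit:
play_rows(motion=[[-1.5, 1.5, -1, 0, 0, 0, -1], [-4, 4, -2, 0, 0, 0, -1], [-6.5, 7, -2, 0, 0, 0, -1], [-9, 10, -2, 0, 0, 0, -1], [-11.5, 13, -2, 0, 0, 0, -1]])

```text
clock: 18.75
position: [0.5681, -0.0056, 0.1758]
tool_rot: [3.141, -0.0, -0.0]
force: [1.1, -0.8, -1.6]
grip_width: 0.0459
finger_force: 41.1
```

Emit:
play_rows(motion=[[-2.5, 3, 0, 0, 0, 0, -1], [-5, 6, 0, 0, 0, 0, -1], [-7.5, 8.5, 0, 0, 0, 0, -1], [-8.9, 9.85, 1, 0, 0, 0, -1], [-8.9, 9.85, 3, 0, 0, 0, -1]])

```text
clock: 19.25
position: [0.4792, -0.1055, 0.1466]
tool_rot: [3.14, -0.002, -0.004]
force: [1.0, 0.7, -1.1]
grip_width: 0.0464
finger_force: 41.2
```

Emit:
play_rows(motion=[[0, 0, 2, 0, 0, 0, -1], [0, 0, 4, 0, 0, 0, -1], [0, 0, 6, 0, 0, 0, -1], [0, 0, 7.5, 0, 0, 0, -1], [0, 0, 8, 0, 0, 0, -1]])

```text
clock: 19.75
position: [0.4797, -0.1029, 0.0644]
tool_rot: [-3.141, 0.002, -0.0]
force: [0.2, -0.3, -1.1]
grip_width: 0.0458
finger_force: 41.2
```

Emit:
play_rows(motion=[[0, 0, 0.5, 0, 0, 0, -1], [0, 0, 1.0, 0, 0, 0, -1], [0, 0, 1.4, 0, 0, 0, -1], [0, 0, 1.65, 0, 0, 0, -1], [0, 0, 1.75, 0, 0, 0, -1]])

```text
clock: 20.25
position: [0.4802, -0.103, 0.0478]
tool_rot: [3.142, -0.0, -0.0]
force: [0.1, -0.0, -1.2]
grip_width: 0.0455
finger_force: 41.2
```

Emit:
play_rows(motion=[[0, 0, 0, 0, 0, 0, -1], [0, 0, 0, 0, 0, 0, -1], [0, 0, 0.05, 0, 0, 0, -1], [0, 0, 0.1, 0, 0, 0, -1], [0, 0, 0.1, 0, 0, 0, -1]])

```text
clock: 20.75
position: [0.4802, -0.103, 0.0468]
tool_rot: [3.142, 0.0, -0.0]
force: [0.8, 0.1, -1.8]
grip_width: 0.0461
finger_force: 41.2
```

Emit:
play_rows(motion=[[0, 0, 0.04, 0, 0, 0, -1], [0, 0, 0.08, 0, 0, 0, -1], [0, 0, 0.12, 0, 0, 0, -1], [0, 0, 0.15, 0, 0, 0, -1], [0, 0, 0.15, 0, 0, 0, -1]])

```text
clock: 21.25
position: [0.4804, -0.1029, 0.0456]
tool_rot: [-3.142, -0.0, -0.0]
force: [-1.5, 1.5, 8.0]
grip_width: 0.0457
finger_force: 41.3
```

Emit:
play_rows(motion=[[0, 0, -0.05, 0, 0, 0, -1], [0, 0, -0.05, 0, 0, 0, 0.1], [0, 0, -0.05, 0, 0, 0, 0.4], [0, 0, -0.05, 0, 0, 0, 0.8], [0, 0, -0.05, 0, 0, 0, 1]])

```text
clock: 21.75
position: [0.4802, -0.103, 0.0458]
tool_rot: [-3.142, 0.0, -0.0]
force: [-2.1, -0.5, 0.5]
grip_width: 0.0844
finger_force: 0.0
```

Emit:
play_rows(motion=[[0, 0, 0, 0, 0, 0, 1], [0, 0, -2, 0, 0, 0, 1], [0, 0, -5, 0, 0, 0, 1], [0, 0, -8.5, 0, 0, 0, 1], [0, 0, -12, 0, 0, 0, 1]])

```text
clock: 22.25
position: [0.4799, -0.1029, 0.167]
tool_rot: [-3.141, 0.0, -0.0]
force: [-0.5, 0.7, 0.3]
grip_width: 0.0856
finger_force: 0.0
```

Emit:
play_rows(motion=[[4, 0.6, 0, 0, 0, 0, 1], [8, 1.2, 0, 0, 0, 0, 1], [12, 1.8, 0, 0, 0, 0, 1], [16, 2.5, 0, 0, 0, 0, 1], [18, 3.05, 0, 0, 0, 0, 1]])

```text
clock: 22.75
position: [0.6626, -0.1335, 0.1653]
tool_rot: [-3.141, -0.001, 0.0]
force: [-1.7, -0.3, 0.2]
grip_width: 0.0851
finger_force: 0.0
```

Emit:
play_rows(motion=[[0, 0, 1, 0, 0, 0, 1], [0, 0, 3, 0, 0, 0, 1], [0, 0, 5, 0, 0, 0, 1], [0, 0, 5, 0, 0, 0, 1], [0, 0, 5, 0, 0, 0, 1]])

```text
clock: 23.25
position: [0.6598, -0.1334, 0.116]
tool_rot: [-3.141, 0.001, -0.0]
force: [0.1, 0.8, 0.5]
grip_width: 0.0854
finger_force: 0.0
```

Emit:
play_rows(motion=[[0, 0, 2, 0, 0, 0, 1], [0, 0, 4, 0, 0, 0, 1], [0, 0, 6, 0, 0, 0, 1], [0, 0, 7.2, 0, 0, 0, 1], [0, 0, 7.6, 0, 0, 0, 1]])

```text
clock: 23.75
position: [0.66, -0.1335, 0.0395]
tool_rot: [-3.142, 0.001, -0.0]
force: [-0.4, 0.9, 0.3]
grip_width: 0.0855
finger_force: 0.0
```

Emit:
play_rows(motion=[[0, 0, 0, 0, 0, 0, 0.5], [0, 0, 0, 0, 0, 0, 0.2], [0, 0, 0, 0, 0, 0, -0.1], [0, 0, 0, 0, 0, 0, -0.4], [0, 0, 0, 0, 0, 0, -1]])

```text
clock: 24.25
position: [0.6609, -0.1335, 0.041]
tool_rot: [3.142, -0.002, -0.0]
force: [-0.9, 1.6, 6.0]
grip_width: 0.0462
finger_force: 40.1
```

Emit:
play_rows(motion=[[0, 0, 0, 0, 0, 0, -1], [0, 0, 0, 0, 0, 0, -1], [0, 0, -0.5, 0, 0, 0, -1], [0, 0, -1, 0, 0, 0, -1], [0, 0, -2, 0, 0, 0, -1]])

```text
clock: 24.75
position: [0.6599, -0.1335, 0.0601]
tool_rot: [-3.141, 0.001, -0.0]
force: [-0.4, -0.1, -1.2]
grip_width: 0.0457
finger_force: 41.2
```

Emit:
play_rows(motion=[[0, 0, -2, 0, 0, 0, -1], [0, 0, -4, 0, 0, 0, -1], [0, 0, -6, 0, 0, 0, -1], [0, 0, -8, 0, 0, 0, -1], [0, 0, -9.5, 0, 0, 0, -1]])

```text
clock: 25.25
position: [0.6605, -0.1336, 0.1569]
tool_rot: [3.141, -0.001, -0.0]
force: [0.4, 0.4, -1.3]
grip_width: 0.0456
finger_force: 41.3
```

Emit:
play_rows(motion=[[-1.5, 4, 0, 0, 0, 0, -1], [-3, 8, 0, 0, 0, 0, -1], [-4.5, 12.5, 0, 0, 0, 0, -1], [-5.9, 16.95, 0, 0, 0, 0, -1], [-5.9, 16.95, 1, 0, 0, 0, -1]])

```text
clock: 25.75
position: [0.5983, -0.3113, 0.1463]
tool_rot: [3.137, -0.0, -0.009]
force: [0.0, -0.1, -2.4]
grip_width: 0.0457
finger_force: 41.6
```

Emit:
play_rows(motion=[[0, 0, 2, 0, 0, 0, -1], [0, 0, 4, 0, 0, 0, -1], [0, 0, 6, 0, 0, 0, -1], [0, 0, 7.5, 0, 0, 0, -1], [0, 0, 8, 0, 0, 0, -1]])

```text
clock: 26.25
position: [0.6006, -0.3025, 0.0634]
tool_rot: [-3.141, 0.002, -0.0]
force: [1.0, -0.5, -1.7]
grip_width: 0.0457
finger_force: 41.6
```

Emit:
play_rows(motion=[[0, 0, 0.5, 0, 0, 0, -1], [0, 0, 1.0, 0, 0, 0, -1], [0, 0, 1.4, 0, 0, 0, -1], [0, 0, 1.65, 0, 0, 0, -1], [0, 0, 1.7, 0, 0, 0, -1]])

```text
clock: 26.75
position: [0.6011, -0.303, 0.0477]
tool_rot: [-3.142, 0.0, -0.0]
force: [0.9, 0.1, -1.5]
grip_width: 0.0454
finger_force: 41.6
```

Emit:
play_rows(motion=[[0, 0, 0.05, 0, 0, 0, -1], [0, 0, 0.1, 0, 0, 0, -1], [0, 0, 0.15, 0, 0, 0, -1], [0, 0, 0.2, 0, 0, 0, -1], [0, 0, 0.2, 0, 0, 0, -1]])

```text
clock: 27.25
position: [0.6012, -0.303, 0.0458]
tool_rot: [-3.142, 0.0, -0.0]
force: [0.0, 0.7, -1.8]
grip_width: 0.0461
finger_force: 41.6
```

Emit:
play_rows(motion=[[0, 0, 0.04, 0, 0, 0, -1], [0, 0, 0.08, 0, 0, 0, -1], [0, 0, 0.12, 0, 0, 0, -1], [0, 0, 0.12, 0, 0, 0, -1], [0, 0, 0.12, 0, 0, 0, -1]])

```text
clock: 27.75
position: [0.6014, -0.3029, 0.045]
tool_rot: [3.142, -0.0, -0.0]
force: [-1.8, 1.2, 5.7]
grip_width: 0.0459
finger_force: 41.8
```

Emit:
play_rows(motion=[[0, 0, -0.05, 0, 0, 0, -1], [0, 0, -0.05, 0, 0, 0, 0.1], [0, 0, -0.05, 0, 0, 0, 0.4], [0, 0, -0.05, 0, 0, 0, 0.8], [0, 0, -0.05, 0, 0, 0, 1]])

```text
clock: 28.25
position: [0.6012, -0.303, 0.0451]
tool_rot: [3.142, -0.0, -0.0]
force: [0.6, 0.0, 0.1]
grip_width: 0.0849
finger_force: 0.0
```

Emit:
play_rows(motion=[[0, 0, 0, 0, 0, 0, 1], [0, 0, -2, 0, 0, 0, 1], [0, 0, -5, 0, 0, 0, 1], [0, 0, -8.5, 0, 0, 0, 1], [0, 0, -12, 0, 0, 0, 1]])

```text
clock: 28.75
position: [0.601, -0.3029, 0.1663]
tool_rot: [-3.141, 0.0, -0.0]
force: [0.5, -0.3, 0.7]
grip_width: 0.0853
finger_force: 0.0
```

Emit:
play_rows(motion=[[0, 4, -1, 0, 0, 0, 1], [0, 8, -2, 0, 0, 0, 1], [0, 12, -3, 0, 0, 0, 1], [0, 16, -4, 0, 0, 0, 1], [0, 18, -4, 0, 0, 0, 1]])

```text
clock: 29.25
position: [0.6001, -0.4872, 0.2064]
tool_rot: [3.139, -0.001, -0.003]
force: [-0.1, 0.6, -0.5]
grip_width: 0.0854
finger_force: 0.0
```

```bash
cat > chk.py <<'E'
from h import *
p,d,c=grab('top','top2.png'); W=world(c,d)
for k,(x,y) in dict(red=(.601,-.303),yel=(.4125,.334),grn=(.569,.3337),blu=(.480,-.1025),mill=(.5567,-.0085),salt=(.641,.002)).items():
    s=W[(d>0)&(np.hypot(W[...,0]-x,W[...,1]-y)<.05)]; zt=np.percentile(s[:,2],97); s=s[abs(s[:,2]-zt)<.006]
    o,r=cv2.minEnclosingCircle(s[:,:2].astype(np.float32)); print(k,'z %.3f'%zt,np.round(o,4),'off mm',np.round((np.array(o)-[x,y])*1e3,1),'r %.4f'%r)
E
python3 chk.py
```

```text
red z 0.097 [ 0.6002 -0.3022] off mm [-0.8  0.8] r 0.0240
yel z 0.097 [0.4126 0.3338] off mm [ 0.1 -0.2] r 0.0238
grn z 0.097 [0.5691 0.3335] off mm [ 0.1 -0.2] r 0.0235
blu z 0.097 [ 0.4799 -0.103 ] off mm [-0.1 -0.5] r 0.0233
mill z 0.089 [ 0.5565 -0.008 ] off mm [-0.2  0.5] r 0.0165
salt z 0.056 [0.641  0.0019] off mm [-0.  -0.1] r 0.0159
```

View pics/top2.png

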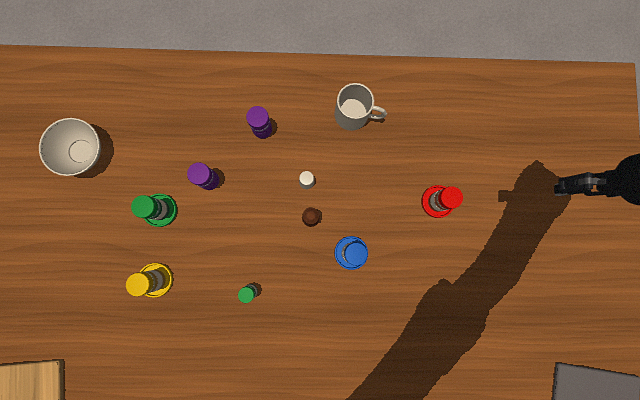

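All four jars stand in their matching holders (red 440,199; yellow 146,282; green 153,209; blue 352,253). They are within 1 mm of centre, with tops 4 mm higher than before. The mill and salt shaker have not moved.

```bash
python3 -c "
from workcell import bot
print(bot.job_done())"
```

```text
the job is handed in; nothing more can be done
None
```

All four jars are upright in the holders matching their lids, within about 1 mm of centre. The pepper mill and salt shaker did not move, and I handed the job in at about 29 s; no verdict came back.

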